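Draw the ware tray to the stop with the hook

TASK

Pick up the hook from its mat, catch the brass pull of the green ware tray with it and draw the tray smoothly along its runner, without a jerk, until it is fully home against the black buffer on the stop bar; press it into the buffer with a steady 10 N or so for a second, and never with more than 20 N. Then unhook without pushing the tray away, so that it still bears on the buffer's pin, and lay the hook flat on the middle of its mat again. Only the hook may touch the tray, the vase and seal on it must stay standing, and the other wares are left where they are.

Things in the scene. Friction and masses are not known exactly. Their poses are not given: they have to be found in the camera images.
- hook_grip (a point): Hook tool, loose, lying flat on the mat, 120 g: pale wooden handle 90 long x 20 wide x 30 mm high with a grey steel wire hook (8 mm thick) out of its front end. This point is the handle's centre, 15 mm above its underside. x runs along the handle to the hook, z up as it lies.
- hook_bight (a point): Where the axis of the tray's pull stands when it rests in the bend of the hook: 117 mm ahead (+x) of hook_grip, same height. How exactly the tool sits in a hand after grasping is not measured; its tip may droop by some 6 mm.
- mat: Blue cloth-covered mat, fixed, 220 (its x) x 110 (its y) x 4 mm high, on which the hook starts, handle centre within some 11 mm of the mat's centre. Origin at the middle of its underside. The mat lies to the left or to the right of the runner; a red-lidded wooden casket lies on the other side.
- runner: Dark wooden runner fixed on the table, 308 long x 120 wide. Origin: middle of its underside on the table; x points along it, away from the robot. Floor top at z = 6 mm; side rails 104 mm apart inside, top at 28 mm, with inward lips (84 mm apart) over the tray's side walls, so that the tray slides along x and cannot tip or be lifted out.
- stop_face (a point): Centre of the far face (towards the tray) of the brass stop bar, which lies across the runner near its near end: bar 10 thick, 82 wide, top 26 mm above the table; rigid. x points away from the robot, along the runner.
- tray_front (a point): Centre of the flat near face of the green tray, 12 mm above the tray's underside. x points along the tray, away from the robot. The tray is home when this face is hard against the buffer block, the pin pushed in.
- tray_pull (a point): The tray's upright brass pull: neck 8 mm in diameter on the front block, from 28 to 58 mm above the tray's underside, topped by a 14 mm ball (top at 71 mm). This point is on the neck's axis, 43 mm above the underside, 11 mm behind the front face: the height for the wire, where it clears block and buffer by 11 mm.
- tray: Green tray, loose in the runner with 3 mm play at each side; origin: middle of its underside, x away from the robot. 110 (x) x 98 mm (y), 0.45 to 0.8 kg; front block 22 thick, 72 wide and 28 mm high, other walls 16 mm high. It takes 2 to 8 N to slide it.
- hook: The hook tool itself; origin in the middle of the handle's underside, axes as hook_grip. Its wire, all 15 mm above the underside, ends in a J in the x-y plane: side wire at y = -15, cross wire at x = 125, return lip at y = +15 reaching back to x = 107 mm (centre lines). The J is 22 mm wide inside, open towards -x, up and down.
- stop: The stop bar with its buffer; origin in the middle of the bar's underside, 5 mm nearer to the robot than stop_face. A black rubber buffer block, 30 wide, 16 to 34 mm above the table, is screwed out of its far face by anything from 0 to 50 mm: how far is not measured and must be felt. In the block's face a white sprung pin stands out 3 mm and yields to about 1 N.
- vase_mid (a point): Little pale jade vase standing loose on the tray, 53 mm high, 36 mm across, 60 g; half-way up. It topples if the tray is jerked.
- seal_mid (a point): Small red-brown stone seal standing loose on the tray, 18 x 18 x 37 mm; half-way up.
- teacup_mid (a point): White teacup, 68 mm across, 55 mm high, loose; half-way up. A bystander.
- can_mid (a point): Red drink can, 66 mm across, 120 mm high, loose; half-way up. A bystander.
- bangle_mid (a point): Jade bangle lying flat, 74 mm across, 10 mm high, loose; centre. A bystander.
- beadjar_mid (a point): Green glass jar with wooden lid, 56 mm across, 75 mm high, loose; half-way up. A bystander.
- boulder_mid (a point): Raw jade stone, about 46 x 44 x 44 mm, loose; 16 mm above the table. A bystander.
- casket: Dark wooden casket with a red lid, fixed, 144 x 104 x 57 mm high; origin in the middle of its underside.
Mind the look-alikes: they are no part of the job. Leave any red look-alike of the hook alone.

How it is judged:
On the way, in this order (a step that is already met when the one before it is completed fails the run):
1. the hook is lifted off its mat (height (world z) of hook_grip above 0.034 m), for 0.1 s.
2. the tray, pulled by the hook, bears on the stop bar's buffer with 4 to 20 N for half a second (contact force between hook and tray above 4 N and contact force between tray and stop between 4 and 20 N), for 0.5 s.
At the end, for the whole second after the job is handed in: The tray still bears on the stop bar's buffer or its pin (over 0.3 N); the hook lies released and flat (within 0.12 rad) on the mat, handle centre within 50 mm of the mat's centre; vase and seal stand upright (within 0.2 rad) and everything is at rest (contact force between tray and stop above 0.3 N and horizontal distance between hook_grip and mat below 0.05 m and height (world z) of hook_grip below 0.024 m and angle between hook_grip's own z axis and vertical below 0.12 rad and linear speed of each of hook, tray below 0.02 m/s and contact force between the fingers and hook below 0.1 N and contact force between hook and tray below 0.1 N and contact force between hook and mat above 0.2 N and angle between each of vase_mid, seal_mid's own z axis and vertical below 0.2 rad); the robot touches nothing.
It fails at once if the tray is pulled or knocked into the stop bar's buffer with more than 20 N (contact force between tray and stop above 20 N).
It fails at once if the hand or arm touches the tray (contact force between any of the fingers, the arm and tray above 0.5 N).
It fails at once if the vase or the seal topples (angle between any of vase_mid, seal_mid's own z axis and vertical above 0.5 rad).
It fails at once if another ware is moved more than 15 mm (distance of any of teacup_mid, can_mid, bangle_mid, beadjar_mid, boulder_mid from where it was at the start of the episode above 0.015 m).
It also fails if it takes over 72 s, if anything falls off the work surface, if the arm or the gripper's body presses on something with over 40 N, if the wrist force passes 120 N, or if a joint passes its speed limit or range.

ROBOT

A 6-joint arm with a two-finger parallel gripper is mounted at the origin on the work surface. World frame = base frame: x ahead of the robot, y to its left, z up, the work surface at z = 0. Lengths are in m, angles in rad, forces in N, time in s.
With the tool pointing down it reaches from about 0.325 to 0.85 m from the base axis. Payload 15.5 kg.
Tool frame: the origin (TCP) lies at the very end of the fingers, on their centre line; the grasp point (between the pads) lies 19 mm behind it; z points along the fingers, y is the direction in which the jaws open and shut (so a half turn about z gives the same grasp; the last joint's range is limited). The gripper opens to 91 mm and grips with 3 to 60 N. Pads are 32 mm wide; open, the fingers measure 118 mm over their backs; the gripper's body (76 mm by 178 mm) begins 60 mm behind the grasp point.
Start: joints at [1.05, 0.494, 1.345, -0, 1.302, -0.096], TCP at [0.258, 0.569, 0.185] pointing down, gripper open.
Joint ranges: [-2.91, 2.91], [-0.82, 2.16], [0.22, 2.67], [-1.22, 4.37], [0.12, 2.79], [-3.08, 3.08]. Speed limits (rad/s): [1.89, 1.89, 2.57, 3.01, 3.01, 3.01].

INTERFACE

Orientations are given as a rotation vector (axis times angle).
In Python, from workcell import ctrl gives the robot as it stands. Calls block until the motion is done:
- ctrl.move_pose(position, orientation): joint-space move of the TCP to a pose.
- ctrl.movel(position, rot=None, speed=0.15): straight line of the TCP; rot=None keeps the orientation; speed is the mean speed in m/s.
- ctrl.set_joints(angles): joint-space move.
- ctrl.set_gripper(opening): finger opening in m; the grip force is fixed at half the most; returns when the fingers have stopped.
- ctrl.sleep(seconds).
- ctrl.ik(position, orientation): joint angles nearest the present ones, or None.
- ctrl.camera(name): name is "scene" or "top" or "wrist"; returns the picture (384x512x3 uint8, red, green, blue); there is no depth.
- ctrl.calibration(name): a dict with "camera_matrix" (3x3 intrinsics, pixels), "world_to_cam" (4x4, takes a point from world to camera coordinates); the wrist camera has in their place "T_tool_cam" (4x4, takes a point from camera to tool coordinates, whose origin is the TCP and whose axes are the flange's). Camera axes: x right, y down, z forward; pixel columns grow to the right and rows downward; lengths in m; the calibration is good to about 2 mm. A picture is of the moment at which its call begins: read the wrist's pose just before it. calibration takes no time and is no camera call.
A pose or a line that the arm cannot do raises ctrl.Unreachable and nothing moves.
- ctrl.sign_off(): hands the job in, once; it reports no verdict.
Readings, each from a call of its own:
- ctrl.read_clock(): time.
- ctrl.read_q(): joint angles.
- ctrl.read_joint_velocities(): joint speeds.
- ctrl.read_effort(): joint torques, N m.
- ctrl.read_tool_pos(): TCP position.
- ctrl.read_eef_rot(): TCP orientation.
- ctrl.read_wrist_force(): force on the tool from outside, world axes, zero at the start.
- ctrl.read_moment(): the same for the moment, N m.
- ctrl.read_opening(): finger opening in m.
Only numpy, scipy, OpenCV 4.12 (cv2) and the standard library are available. Lean on these libraries where they do the work, as an engineer would, in place of code of your own. Each camera call takes 0.05 s, during which the arm holds its last target. There are 200 camera calls.

## Working session

There is one attempt and no reset: what is moved stays moved. The work goes in short steps, each a Python script; the robot and the scene stay as the last script left them, time stands still between calls to the robot, and variables do not carry over. Pictures are saved under pics/ and viewed, about 8 in all and at most 12, crops included, and the job is handed in when it is done.

```bash
mkdir -p pics; ls; python3 - <<'E'
from workcell import ctrl
import cv2,numpy as np
for n in("scene","top"):
    im=ctrl.camera(n);cv2.imwrite(f"pics/{n}0.png",im[:,:,::-1])
    c=ctrl.calibration(n);print(n,np.round(c["camera_matrix"],1).tolist(),np.round(c["world_to_cam"],3).tolist())
print(np.round(ctrl.calibration("wrist")["T_tool_cam"],3).tolist(),ctrl.read_clock(),ctrl.read_eef_rot(),ctrl.read_tool_pos())
E
```

```text
pics
scene [[353.1, 0.0, 258.4], [0.0, 353.1, 192.6], [0.0, 0.0, 1.0]] [[0.022, 1.0, -0.003, -0.022], [0.604, -0.016, -0.797, -0.215], [-0.796, 0.016, -0.605, 1.428], [0.0, 0.0, 0.0, 1.0]]
top [[484.5, 0.0, 259.9], [0.0, 484.5, 196.0], [0.0, 0.0, 1.0]] [[0.005, -1.0, 0.001, -0.016], [-0.995, -0.005, -0.098, 0.46], [0.098, -0.001, -0.995, 1.726], [0.0, 0.0, 0.0, 1.0]]
[[-0.0, -0.97, -0.244, 0.067], [1.0, 0.0, -0.0, 0.0], [0.0, -0.244, 0.97, -0.2], [0.0, 0.0, 0.0, 1.0]] 0.1 [-6.62141988e-01 -3.07065968e+00  1.67366524e-03] [0.25738128 0.56912373 0.18460297]
```

View pics/top0.png

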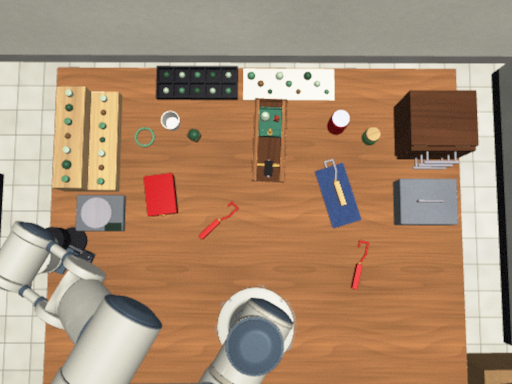

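View pics/scene0.png

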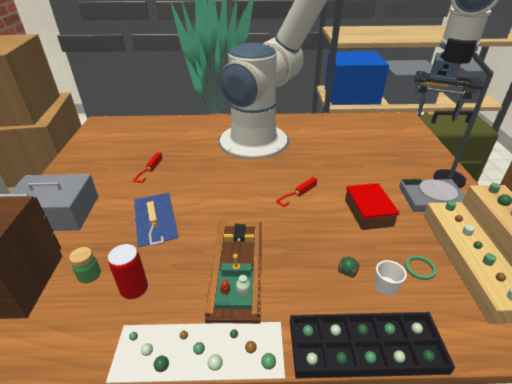

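Top view: the wooden-handled hook is at about (340,192) on the blue mat at (338,195). The red look-alikes are at (218,220) and (360,265). The runner is at (269,140), with the tray at (270,122) and the stop at (268,167). The can is at (338,122) and the jar at (372,136). My choice is the pale-handled hook on the mat.

```bash
cat > h.py <<'E'
import numpy as np,cv2
from workcell import ctrl
from scipy.spatial.transform import Rotation as R
def cam(name):
    if name=="wrist":
        T=np.eye(4);T[:3,:3]=R.from_rotvec(ctrl.read_eef_rot()).as_matrix();T[:3,3]=ctrl.read_tool_pos()
        c=ctrl.calibration(name);W=T@c["T_tool_cam"]
    else:
        c=ctrl.calibration(name);W=np.linalg.inv(c["world_to_cam"])
    im=ctrl.camera(name)
    return im,c["camera_matrix"],W
def ray(K,W,px,z):
    d=W[:3,:3]@np.linalg.inv(K)@np.array([px[0],px[1],1.]);o=W[:3,3]
    return o+d*(z-o[2])/d[2]
def proj(K,W,p):
    q=np.linalg.inv(W)@np.append(p,1);q=K@q[:3];return q[:2]/q[2]
def blobs(im,lo,hi,amin=15,roi=None):
    hsv=cv2.cvtColor(im,cv2.COLOR_RGB2HSV);m=cv2.inRange(hsv,lo,hi)
    if roi: k=np.zeros_like(m);x0,y0,x1,y1=roi;k[y0:y1,x0:x1]=255;m&=k
    cs,_=cv2.findContours(m,cv2.RETR_EXTERNAL,cv2.CHAIN_APPROX_NONE)
    return sorted([c for c in cs if cv2.contourArea(c)>=amin],key=cv2.contourArea,reverse=True)
def down(yaw):  # tool z down, tool x at heading yaw
    c,s=np.cos(yaw),np.sin(yaw)
    return R.from_matrix(np.array([[c,s,0],[s,-c,0],[0,0,-1.]])).as_rotvec()
E
python3 - <<'E'
from h import *
im,K,W=cam("top")
def rep(n,c,z):
    r=cv2.minAreaRect(c);b=cv2.boxPoints(r)
    w=np.array([ray(K,W,p,z)[:2] for p in b]);print(n,cv2.contourArea(c),np.round(r[0],1),np.round(ray(K,W,r[0],z)[:2],3),'edges',np.round(np.linalg.norm(w[1]-w[0]),3),np.round(np.linalg.norm(w[2]-w[1]),3),'ang',np.round(np.degrees(np.arctan2(*(w[1]-w[0])[::-1])),1))
rep("mat",blobs(im,(105,100,40),(125,255,255),roi=(300,150,380,240))[0],.004)
for c in blobs(im,(12,60,150),(30,255,255),roi=(320,150,365,225))[:2]:rep("handle",c,.034)
for c in blobs(im,(60,80,30),(90,255,255),roi=(250,95,290,145))[:2]:rep("tray",c,.02)
for u,v in((257,98),(287,98),(253,181),(285,181),(269,140),(269,166)):print((u,v),np.round(ray(K,W,(u,v),.028)[:2],3))
big=cv2.resize(im[85:235,235:395],None,fx=4.5,fy=4.0 if 0 else 4.5 if 0 else 4,interpolation=cv2.INTER_CUBIC);cv2.imwrite("pics/crop1.png",big[:,:,::-1])
# wrist over hook
E
```

```text
mat 1271.0 [337.6 195.1] [ 0.467 -0.297] edges 0.105 0.214 ang -72.1
handle 1174.0 [342. 187.] [ 0.493 -0.308] edges 0.159 0.268 ang -89.7
handle 160.0 [325. 208.] [ 0.417 -0.247] edges 0.115 0.036 ang -0.4
tray 483.5 [270.  121.8] [ 0.734 -0.049] edges 0.108 0.08 ang -3.0
(257, 98) [ 0.821 -0.001]
(287, 98) [ 0.821 -0.111]
(253, 181) [0.514 0.012]
(285, 181) [ 0.514 -0.104]
(269, 140) [ 0.664 -0.046]
(269, 166) [ 0.569 -0.046]
```

View pics/crop1.png

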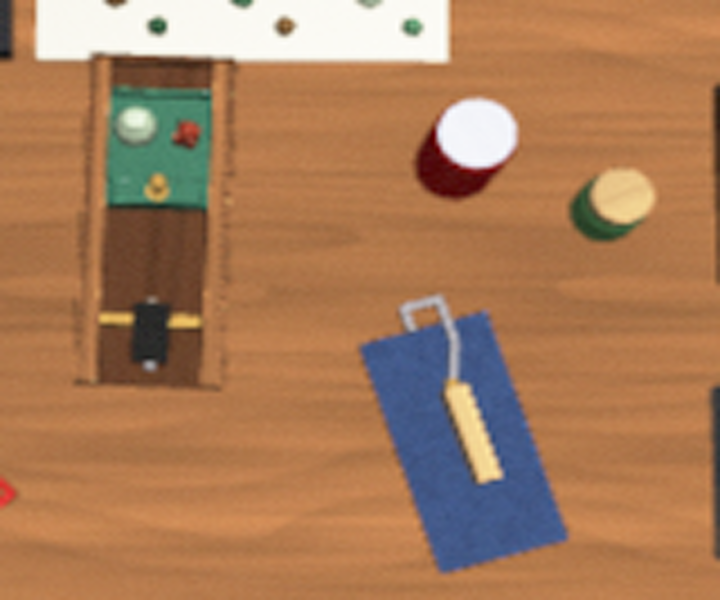

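Crop: the wire J lies at about (425,310), its lip on the left, with the pale handle at (472,435) on the blue mat. This matches the description. The pull is at (157,187), the vase at (137,125), the seal at (187,133) and the buffer at (150,330). Next I'll take close looks with the wrist camera at the runner, then the hook.

```bash
python3 - <<'E'
from h import *
import pickle
S={}
for n,p,yaw in(("run",(.60,-.05,.26),0.0),("hook",(.49,-.30,.20),.28)):
    ctrl.move_pose(p,down(yaw)); ctrl.sleep(.3)
    im,K,W=cam("wrist");S[n]=(im,K,W);cv2.imwrite(f"pics/w_{n}.png",im[:,:,::-1])
    print(n,ctrl.read_clock(),np.round(ctrl.read_q(),2),np.round(ctrl.read_tool_pos(),4),np.round(ctrl.read_wrist_force(),2))
pickle.dump(S,open("s.pkl","wb"))
v=np.hstack([S["run"][0],S["hook"][0]]);v=cv2.resize(v,(800,300),interpolation=cv2.INTER_AREA)
cv2.imwrite("pics/both.png",v[:,:,::-1])
E
```

```text
run 3.025 [-0.18  0.4   1.3   0.    1.45  1.39] [ 0.6    -0.0498  0.26  ] [-0.36  0.11  0.5 ]
hook 4.4583 [-0.65  0.41  1.45  0.    1.28  0.64] [ 0.4903 -0.2996  0.2001] [ 0.17 -0.68 -1.09]
```

View pics/w_run.png

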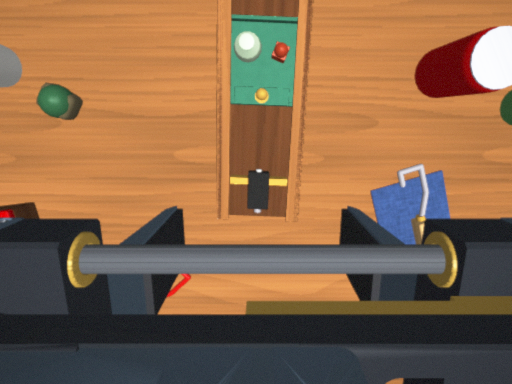

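View pics/w_hook.png

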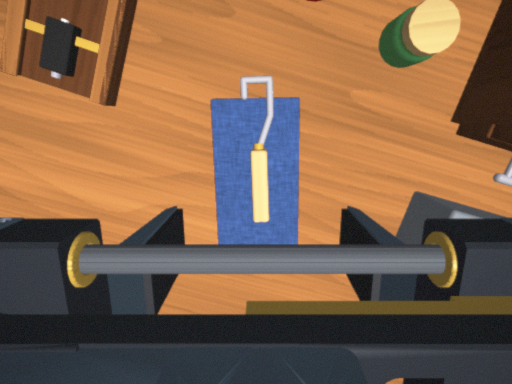

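Runner view: the ball of the pull is at (262,96), the tray front edge at row 105, the vase at (247,45), the seal at (281,50), and the buffer face at about (259,176) on the bar at row 182. Hook view: the handle runs from (261,222) to (259,147), the J reaches up to row 78 with its lip on the left, and the mat is around (256,170).

```bash
python3 - <<'E'
from h import *
import pickle
S=pickle.load(open("s.pkl","rb"))
im,K,W=S["hook"]; print(np.round(K,1).tolist())
def ctr(c): m=cv2.moments(c);return m["m10"]/m["m00"],m["m01"]/m["m00"]
c=blobs(im,(15,50,140),(30,190,255),100,(230,130,290,232))
# handle: pale, lower part
for k in c[:2]:
    r=cv2.minAreaRect(k);b=cv2.boxPoints(r);w=np.array([ray(K,W,p,.034)[:2] for p in b])
    print("handle",cv2.contourArea(k),r,np.round(ray(K,W,ctr(k),.034),4),np.round(w,4).tolist())
g=cv2.inRange(cv2.cvtColor(im,cv2.COLOR_RGB2HSV),(0,0,120),(180,60,255));g[:70]=0;g[150:]=0;g[:,:235]=0;g[:,280:]=0
ys,xs=np.nonzero(g);print("J px",xs.min(),xs.max(),ys.min(),ys.max(),"J corners z=.019 L/R/top",*[np.round(ray(K,W,p,.019)[:2],4) for p in((xs.min(),ys.min()),(xs.max(),ys.min()))])
m=blobs(im,(105,100,40),(125,255,255),500)[0];x,y,w,h=cv2.boundingRect(m);print("mat front corners",*[np.round(ray(K,W,p,.004)[:2],4) for p in((211.5,99),(299,98))])
im,K,W=S["run"]
for n,lo,hi,roi,z in(("ball",(15,100,120),(32,255,255),(245,80,280,108),.070),("vase",(30,5,130),(90,90,255),(232,25,265,65),.059),("seal",(0,120,60),(10,255,255),(268,35,295,68),.043),("buf",(0,0,0),(180,255,50),(243,160,275,215),.034),("bar",(18,120,100),(32,255,255),(225,170,292,195),.026)):
    for k in blobs(im,lo,hi,10,roi)[:2]:
        x,y,w,h=cv2.boundingRect(k);q=ctr(k);print(n,cv2.contourArea(k),np.round(q,1),(x,y,w,h),np.round(ray(K,W,q,z),4),"x at bottom/top row",np.round(ray(K,W,(q[0],y+h),z)[0],4),np.round(ray(K,W,(q[0],y),z)[0],4))
t=blobs(im,(65,80,30),(95,255,255),300,(225,10,305,112))[0];x,y,w,h=cv2.boundingRect(t);print("tray",(x,y,w,h),np.round(ray(K,W,(262,y+h),.034),4))
for p in((230,0),(299,0),(229,215),(287,215)):print("rail in",p,np.round(ray(K,W,p,.028)[:2],4))
E
```

```text
[[309.5, 0.0, 261.7], [0.0, 309.5, 192.7], [0.0, 0.0, 1.0]]
handle 1098.0 ((259.5557861328125, 182.06146240234375), (78.35462188720703, 15.90050220489502), 87.56334686279297) [ 0.48   -0.3007  0.034 ] [[0.5226, -0.2768], [0.5285, -0.2945], [0.4369, -0.3255], [0.4306, -0.3068]]
J px 235 273 76 149 J corners z=.019 L/R/top [ 0.5909 -0.2393] [ 0.6031 -0.2816]
mat front corners [ 0.5586 -0.2168] [ 0.5895 -0.3195]
ball 137.0 [261.1  95.4] (255, 88, 14, 15) [ 0.6925 -0.0497  0.07  ] x at bottom/top row 0.6837 0.7009
vase 589.5 [247.5  45. ] (234, 31, 28, 30) [ 0.7506 -0.0334  0.059 ] x at bottom/top row 0.7328 0.7658
seal 208.0 [280.   51.5] (272, 42, 18, 20) [ 0.7464 -0.0732  0.043 ] x at bottom/top row 0.7342 0.7573
bar 150.0 [239.  179.5] (230, 175, 19, 10) [ 0.5804 -0.0181  0.026 ] x at bottom/top row 0.5723 0.5869
bar 141.5 [277.7 181. ] (268, 176, 20, 10) [ 0.5781 -0.0733  0.026 ] x at bottom/top row 0.5708 0.5854
tray (231, 15, 66, 91) [ 0.6813 -0.0508  0.034 ]
rail in (230, 0) [ 0.8085 -0.0109]
rail in (299, 0) [ 0.8086 -0.0968]
rail in (229, 215) [ 0.5278 -0.0026]
rail in (287, 215) [ 0.5278 -0.0875]
```

Checks: handle centre (.475,-.302) with heading 18.3° from two cues, mat centre (.469,-.300), and ball (.6925,-.0497), which is on the runner's centreline (yaw −1.8°). The vase and seal start about 40 mm beyond the pull. Now I'll grasp.

```bash
python3 - <<'E'
from h import *
rot=down(np.radians(18.3))
ctrl.move_pose((.4755,-.3018,.06),rot); ctrl.movel((.4755,-.3018,.008),speed=.06)
print(ctrl.read_clock(),np.round(ctrl.read_wrist_force(),2))
ctrl.set_gripper(0.0); print("open",ctrl.read_opening())
ctrl.movel((.4755,-.3018,.16),speed=.1); ctrl.sleep(.2)
print(ctrl.read_clock(),np.round(ctrl.read_wrist_force(),2),np.round(ctrl.read_moment(),3),ctrl.read_opening(),np.round(ctrl.read_tool_pos(),4))
im,K,W=cam("wrist");cv2.imwrite("pics/held.png",im[:,:,::-1])
im,_,_=cam("scene");cv2.imwrite("pics/held_s.png",im[:,:,::-1])
im2=cv2.imread("pics/held.png")[40:250,150:370];a=cv2.resize(im2,None,fx=2.3,fy=2.3,interpolation=cv2.INTER_CUBIC)
b=cv2.resize(cv2.imread("pics/held_s.png")[100:260,90:220],None,fx=2.3,fy=3,interpolation=cv2.INTER_CUBIC)[:a.shape[0]]
cv2.imwrite("pics/held_c.png",np.hstack([a,cv2.resize(b,(290,a.shape[0]))]))
# predicted J corners at no droop: tip corners (129, +-19) at z=TCP+.011
p=ctrl.read_tool_pos();c,s=np.cos(np.radians(18.3)),np.sin(np.radians(18.3))
for d in(0,.006):
  for y in(.019,-.019):print(d,y,np.round(proj(K,W,(p[0]+c*.129-s*y,p[1]+s*.129+c*y,p[2]+.011+.004-d)),1))
E
```

```text
6.0917 [1.09 0.77 0.35]
open 0.0005815820339870266
9.325 [ 0.02 -1.12 -0.35] [-0.051  0.186  0.03 ] 0.0006831010301310734 [ 0.4754 -0.3017  0.1597]
0 0.019 [224.6  -1.9]
0 -0.019 [296.1  -1.9]
0.006 0.019 [225.9   2.1]
0.006 -0.019 [295.    2.1]
```

View pics/held_c.png

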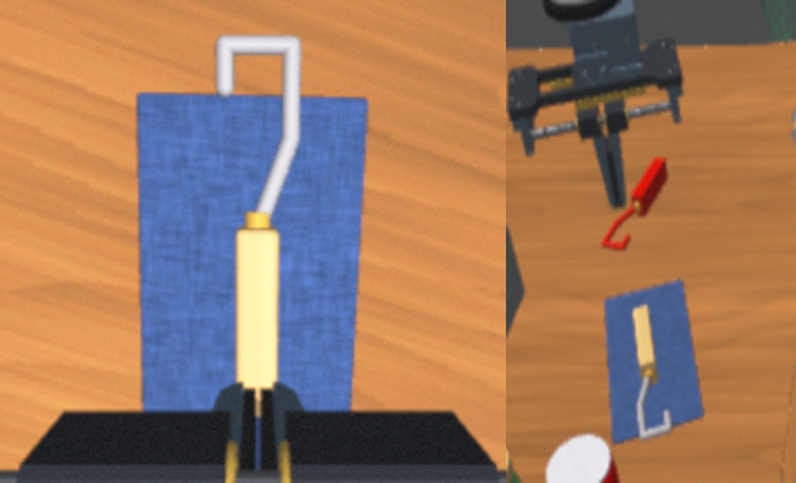

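The grasp missed. The fingers closed on nothing and the hook is still lying on the mat. I'll re-measure it from two cameras before trying again.

```bash
python3 - <<'E'
from h import *
im,K,W=cam("wrist")
def xy(n,p,z=.034):print(n,p,np.round(ray(K,W,p,z),4))
xy("wrist handle front",(262.2,140)); xy("wrist J tipL",(150+217/2.3,40+37/2.3),.019); xy("J tipR",(150+300/2.3,40+37/2.3),.019)
for n,b in(("old",cv2.imread("pics/top0.png")[:,:,::-1]),("new",None)):
    im2,K,W=cam("top"); im=np.ascontiguousarray(b) if b is not None else im2
    for z,p in((.034,(235+472/4.5,85+432/4)),):
        if n=="old": xy("top old handle",p)
    if n=="new": cv2.imwrite("pics/top1.png",im[:,:,::-1])
im,K,W=cam("scene"); d=cv2.inRange(cv2.cvtColor(im,cv2.COLOR_RGB2HSV),(12,40,150),(32,200,255));d[:195]=0;d[228:]=0;d[:,:140]=0;d[:,165:]=0
ys,xs=np.nonzero(d);xy("scene handle",(xs.mean(),ys.mean()),.03);print(len(xs))
xs0=cv2.imread("pics/scene0.png")[:,:,::-1].copy();d=cv2.inRange(cv2.cvtColor(xs0,cv2.COLOR_RGB2HSV),(12,40,150),(32,200,255));d[:195]=0;d[228:]=0;d[:,:140]=0;d[:,165:]=0
ys,xs=np.nonzero(d);xy("scene handle old",(xs.mean(),ys.mean()),.03)
# where TCP is in scene and top pictures
p=ctrl.read_tool_pos();print("tcp scene",proj(K,W,p));i,K,W=cam("top");print("tcp top",proj(K,W,p),"q",np.round(ctrl.read_q(),3),p,ctrl.read_opening())
a=cv2.resize(i[130:250,270:400],(520,480),interpolation=cv2.INTER_CUBIC);b=cv2.resize(cv2.imread("pics/held_s.png")[90:260,90:210],(340,480),interpolation=cv2.INTER_CUBIC)
cv2.imwrite("pics/c3.png",np.hstack([a[:,:,::-1],b])[:, :800])
E
```

```text
wrist handle front (262.2, 140) [ 0.5176 -0.2893  0.034 ]
wrist J tipL (244.34782608695653, 56.08695652173913) [ 0.5912 -0.2457  0.019 ]
J tipR (280.4347826086956, 56.08695652173913) [ 0.6028 -0.2807  0.019 ]
top old handle (339.8888888888889, 193.0) [ 0.471  -0.3006  0.034 ]
scene handle (np.float64(150.640243902439), np.float64(210.1829268292683)) [ 0.4717 -0.3026  0.03  ]
164
scene handle old (np.float64(150.67701863354037), np.float64(210.2360248447205)) [ 0.4719 -0.3024  0.03  ]
tcp scene [141.53076538 173.97980005]
tcp top [346.50065748 187.71642059] q [-0.672  0.433  1.533  0.     1.176  0.58 ] [ 0.47549743 -0.30180123  0.15996504] 0.00031964432004306345
```

View pics/c3.png

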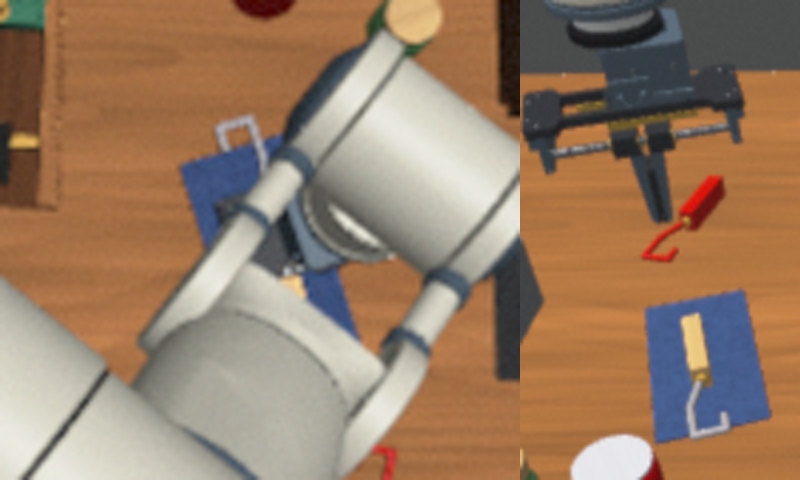

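The hook has not moved: top, scene and wrist agree on about (.473,-.302). So the fingers must have closed above it or beside it. I'll go down again, check the pose reached, and look before closing.

```bash
python3 - <<'E'
from h import *
ctrl.set_gripper(.06); print("open",ctrl.read_opening())
ctrl.movel((.474,-.302,.012),speed=.12)
print(ctrl.read_clock(),np.round(ctrl.read_tool_pos(),4),np.round(ctrl.read_wrist_force(),2),np.round(ctrl.read_eef_rot(),3),ctrl.read_opening())
im,K,W=cam("scene");w,_,_=cam("wrist");print(proj(K,W,ctrl.read_tool_pos()))
ctrl.set_gripper(.015);print("closed to",ctrl.read_opening());im2,_,_=cam("scene")
f=lambda i:cv2.resize(i[150:250,100:200],(400,400),interpolation=cv2.INTER_CUBIC)
cv2.imwrite("pics/c4.png",np.hstack([f(im),f(im2)])[:,:,::-1]);cv2.imwrite("pics/c4w.png",w[:,:,::-1])
E
```

```text
open 0.06005969214668784
12.0583 [ 0.4744 -0.3023  0.0126] [-0.37  0.32  0.13] [3.101e+00 5.000e-01 1.000e-03] 0.06012825735602277
[151.63954609 215.28851977]
closed to 0.014755331708749155
```

View pics/c4.png

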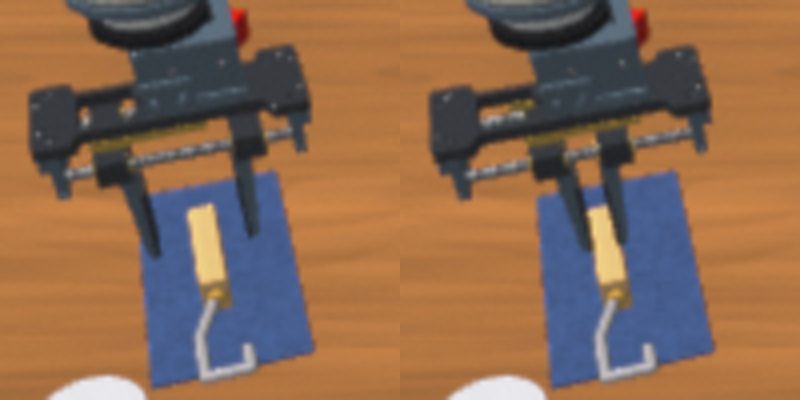

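Right half, opening 15 mm: the right finger's tip, at about (612,240), covers the handle's edge, so the fingers are above the handle. The true fingertips sit some 20–25 mm higher than the reported TCP. I'll find the real offset by feel, opening and descending under force guard.

```bash
python3 - <<'E'
from h import *
ctrl.set_gripper(.06)
ctrl.movel((.474,-.302,.010),speed=.05); ctrl.sleep(.2)
f0=np.array(ctrl.read_wrist_force()); z=.010; t0=ctrl.read_clock()
while z>-.030:
    z-=.002; ctrl.movel((.474,-.302,z),speed=.03)
    f=np.array(ctrl.read_wrist_force())-f0
    if abs(f[2])>3: ctrl.sleep(.15);f=np.array(ctrl.read_wrist_force())-f0; print("touch?",z,np.round(f,2))
    if abs(f[2])>3: break
print(z,ctrl.read_tool_pos(),np.round(f,2),ctrl.read_clock()-t0,ctrl.read_clock())
E
```

```text
touch? -0.02600000000000001 [-5.75  3.02 32.62]
-0.02600000000000001 [ 0.47412685 -0.30210584 -0.02458389] [-5.75  3.02 32.62] 4.650000000000002 18.9583
```

Contact with the mat came at a reported z ≈ −0.0245, so the real tips are about 28 mm shorter than the reported TCP. I'll back off 3.5 mm and grasp, then lift and look.

```bash
python3 - <<'E'
from h import *
ctrl.movel((.474,-.302,-.021),speed=.05)
ctrl.sleep(.1);print(np.round(ctrl.read_wrist_force(),2),np.round(ctrl.read_tool_pos(),4))
ctrl.set_gripper(0.0); print("open",ctrl.read_opening())
ctrl.movel((.474,-.302,.0),speed=.06); print("open",ctrl.read_opening())
ctrl.movel((.474,-.302,.13),speed=.15); ctrl.sleep(.2)
print(ctrl.read_clock(),np.round(ctrl.read_wrist_force(),2),np.round(ctrl.read_moment(),3),ctrl.read_opening(),np.round(ctrl.read_tool_pos(),4))
p=ctrl.read_tool_pos()
im,K,W=cam("wrist");cv2.imwrite("pics/held2.png",im[:,:,::-1])
s,Ks,Ws=cam("scene");cv2.imwrite("pics/held2_s.png",s[:,:,::-1])
c,sn=np.cos(np.radians(18.3)),np.sin(np.radians(18.3))
for d in(0,.006):
  for y in(.019,-.019):
    q=(p[0]+c*.129-sn*y,p[1]+sn*.129+c*y,p[2]+.040-d);print(d,y,np.round(proj(K,W,q),1),"scene",np.round(proj(Ks,Ws,q),1))
g=lambda u:cv2.resize(u,(400,450),interpolation=cv2.INTER_CUBIC)
cv2.imwrite("pics/c5.png",np.hstack([g(im[0:225,160:360]),g(s[120:220,100:189])])[:,:,::-1])
E
```

```text
[ 0.52  1.08 -0.36] [ 0.4739 -0.3019 -0.0213]
open 0.01995087353144951
open 0.02023327714703387
21.7167 [ 0.05  0.21 -1.95] [-0.045  0.153 -0.024] 0.019541495165923767 [ 0.4737 -0.3017  0.1292]
0 0.019 [218.1 -22.1] scene [153.7 197.2]
0 -0.019 [302.  -22.1] scene [137.4 200.5]
0.006 0.019 [219.9 -16.6] scene [154.1 199.1]
0.006 -0.019 [300.4 -16.6] scene [137.9 202.4]
```

View pics/c5.png

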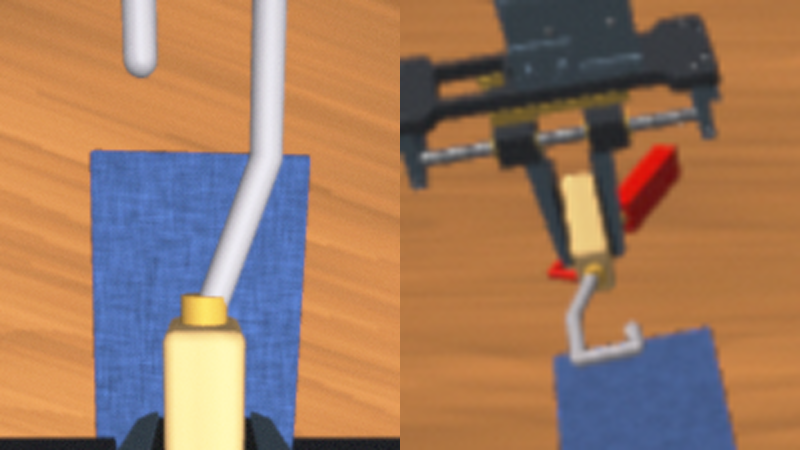

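The grasp holds: opening 20.0 mm, hook level in hand. The lip end is at crop (141,75), and the J corners in the scene view are at (572,360) and (640,352). Next I'll fit the tip offset from both views, carry the hook to above the pull, and take a look from there.

```bash
python3 - <<'E'
from h import *
from scipy.optimize import least_squares
p=np.array(ctrl.read_tool_pos());_,K,W=cam("wrist");_,Ks,Ws=cam("scene");a=np.radians(18.3);A=np.array([[np.cos(a),-np.sin(a)],[np.sin(a),np.cos(a)]])
def P(x,y,z): return np.append(p[:2]+A@[x,y],p[2]+z)
def res(o):
    dx,dy,dz=o
    r=[proj(K,W,P(.103+dx,.015+dy,.040+dz))-(230.5,37.5)]
    r+=[proj(Ks,Ws,P(.129+dx,.019+dy,.040+dz))-(153.4,198.2),proj(Ks,Ws,P(.129+dx,-.019+dy,.040+dz))-(138.3,200.)]
    # side wire at a wrist pixel row 37.5
    r+=[[proj(K,W,P(.103+dx,-.015+dy,.040+dz))[0]-294.1]]
    return np.concatenate(r)
s=least_squares(res,[0,0,0]);print("hook offset mm",np.round(s.x*1000,1),"res px",np.round(s.fun,1))
E
```

```text
hook offset mm [ 1.3 -0.9 -0.2] res px [-0.1  0.  -0.1 -0.6 -1.3  0.9 -0.3]
```

```bash
cat >> h.py <<'E'
PSI=np.radians(-1.8); AX=np.array([np.cos(PSI),np.sin(PSI)]); AY=np.array([-AX[1],AX[0]]); ROT=down(PSI)
OFF=np.array([.0013,-.0009])
def tcp_for(pull,hx,hy,wz):  # TCP so that pull lies at hook coords (hx,hy), wire at height wz
    q=np.array(pull)-AX*(hx+OFF[0])-AY*(hy+OFF[1]);return (q[0],q[1],wz-.040)
E
python3 - <<'E'
from h import *
pull=(.6925,-.0497)
ctrl.move_pose(tcp_for(pull,.098,.001,.17),ROT)
ctrl.movel(tcp_for(pull,.098,.001,.112),speed=.08);ctrl.sleep(.3)
print(ctrl.read_clock(),np.round(ctrl.read_wrist_force(),2),ctrl.read_opening())
im,K,W=cam("wrist");cv2.imwrite("pics/hov.png",im[:,:,::-1])
print("ball expected",proj(K,W,(*pull,.070)))
for k in blobs(im,(15,100,120),(32,255,255),30,(235,0,290,130)):
    x,y,w,h=cv2.boundingRect(k);q=(x+w/2,y+h/2);print("yellow",cv2.contourArea(k),(x,y,w,h),np.round(ray(K,W,q,.070),4))
cv2.imwrite("pics/c6.png",cv2.resize(im[0:170,170:360],(800,600) if 0 else (670,600),interpolation=cv2.INTER_CUBIC)[:,:,::-1])
E
```

```text
24.1833 [ 0.9   0.52 -1.13] 0.019849892669836538
ball expected [260.76388212  64.13000016]
yellow 633.0 (248, 49, 26, 35) [ 0.6911 -0.0498  0.07  ]
```

View pics/c6.png

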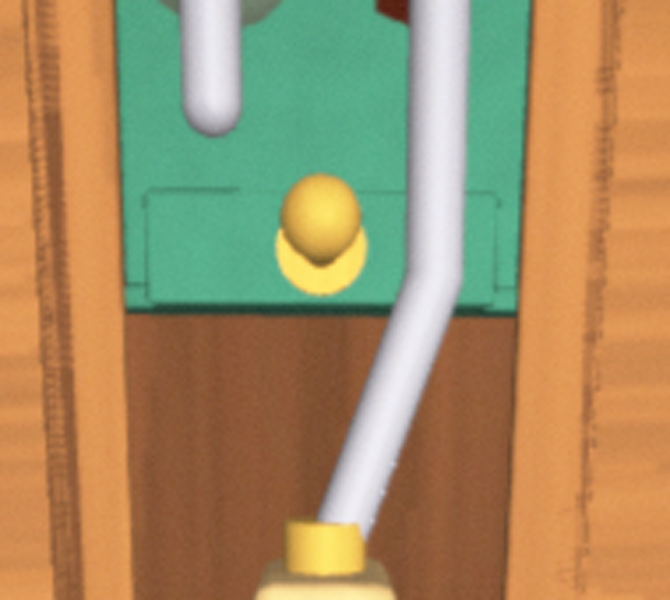

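View from above: the ball is at (320,218), between the lip end (213,135) and the side wire (440), centred sideways and clear of the J. The vase and seal lie well beyond. Now I'll lower and draw until it engages.

```bash
cat >> h.py <<'E'
def frd(n=4):
    r=[]
    for _ in range(n): r.append(ctrl.read_wrist_force());ctrl.sleep(.01)
    return np.mean(r,0)
def along(f): return f[:2]@AX
E
python3 - <<'E'
from h import *
import pickle
im,K,W=pickle.load(open("s.pkl","rb"))["run"]
g=cv2.cvtColor(im,cv2.COLOR_RGB2GRAY);print("buffer column",[(r,int(g[r,252]),int(g[r,259]),int(g[r,265])) for r in range(165,182)])
print("x of rows at z=.034",[(r,round(float(ray(K,W,(259,r),.034)[0]),4)) for r in(170,173,176)])
pull=(.6935,-.0497)
f0=frd();print("f0",np.round(f0,2))
ctrl.movel(tcp_for(pull,.099,.001,.051),speed=.06);print("down",ctrl.read_clock(),np.round(frd()-f0,2))
ctrl.movel(tcp_for(pull,.113,.0,.051),speed=.04);f0=frd();print("x113",np.round(f0,2))
for hx in np.arange(.114,.126,.001):
    ctrl.movel(tcp_for(pull,hx,0,.051),speed=.02);f=frd()-f0;print(round(hx,4),np.round(f,2),end=" ")
    if along(f)>1.5:break
print(ctrl.read_clock(),hx,ctrl.read_opening());np.save("st.npy",[hx,*f0])
E
```

```text
buffer column [(165, 95, 86, 95), (166, 97, 84, 90), (167, 96, 86, 93), (168, 93, 104, 90), (169, 90, 193, 92), (170, 63, 250, 80), (171, 41, 240, 46), (172, 46, 141, 36), (173, 49, 66, 42), (174, 53, 54, 53), (175, 54, 53, 58), (176, 51, 52, 54), (177, 55, 52, 54), (178, 56, 55, 55), (179, 54, 58, 55), (180, 54, 53, 56), (181, 54, 55, 56)]
x of rows at z=.034 [(170, 0.5954), (173, 0.5912), (176, 0.587)]
f0 [ 0.21  0.02 -1.09]
down 25.4333 [-0.24 -0.09 -0.07]
x113 [ 0.28  0.09 -1.5 ]
0.114 [-0.52  0.25  0.39] 0.115 [ 0.05 -0.34  0.33] 0.116 [-0.34 -0.28  0.13] 0.117 [ 2.09 -0.03 -0.42] 27.1333 0.117 0.01996264140936117
```

Engaged at exactly 117 mm. The buffer face is at about x≈.593, so roughly 89 mm of travel. I'll draw smoothly, then feel for the buffer in small steps.

```bash
python3 - <<'E'
from h import *
pull=(.6935,-.0497);hx,*f0=np.load("st.npy");f0=np.array(f0)
hx+=.072;ctrl.movel(tcp_for(pull,hx,0,.051),speed=.03);F=frd()-f0;print("drawn",ctrl.read_clock(),np.round(F,2))
L=[]
while hx<.117+.102:
    hx+=.001 if hx<.117+.082 else .0005
    ctrl.movel(tcp_for(pull,hx,0,.051),speed=.012);a=along(frd(3)-f0);L.append((round((hx-.117)*1000,1),round(a,1)))
    fr=np.median([q for _,q in L[:8]])
    if len(L)>8 and a>fr+4:break
    if a>14:break
print(L,"fr",fr,ctrl.read_clock(),ctrl.read_opening(),np.round(ctrl.read_tool_pos(),4));np.save("st.npy",[hx,*f0,fr])
E
```

```text
drawn 29.7167 [ 3.6  -0.14  0.36]
[(np.float64(73.0), np.float64(2.9)), (np.float64(74.0), np.float64(3.8)), (np.float64(75.0), np.float64(3.3)), (np.float64(76.0), np.float64(2.7)), (np.float64(77.0), np.float64(2.7)), (np.float64(78.0), np.float64(3.2)), (np.float64(79.0), np.float64(3.1)), (np.float64(80.0), np.float64(3.2)), (np.float64(81.0), np.float64(3.4)), (np.float64(82.0), np.float64(3.0)), (np.float64(82.5), np.float64(3.8)), (np.float64(83.0), np.float64(4.1)), (np.float64(83.5), np.float64(3.6)), (np.float64(84.0), np.float64(3.2)), (np.float64(84.5), np.float64(3.3)), (np.float64(85.0), np.float64(3.7)), (np.float64(85.5), np.float64(3.5)), (np.float64(86.0), np.float64(3.4)), (np.float64(86.5), np.float64(3.3)), (np.float64(87.0), np.float64(3.4)), (np.float64(87.5), np.float64(3.1)), (np.float64(88.0), np.float64(3.7)), (np.float64(88.5), np.float64(4.9)), (np.float64(89.0), np.float64(4.6)), (np.float64(89.5), np.float64(4.6)), (np.float64(90.0), np.float64(4.1)), (np.float64(90.5), np.float64(4.9)), (np.float64(91.0), np.float64(5.4)), (np.float64(91.5), np.float64(8.1))] fr 3.1500000000000004 37.6917 0.019881549530389547 [ 0.4845 -0.0423  0.0111]
```

Friction is 3.2 N. The pin shows at 88.5 mm (+1.3 N) and the block at 91.3 mm. Now I'll press to about 10 N on the buffer.

```bash
python3 - <<'E'
from h import *
pull=(.6935,-.0497);hx,*f0,fr=np.load("st.npy");f0=np.array(f0);L=[]
a=along(frd()-f0);print("now",a)
while a<fr+9 and hx<.117+.096:
    hx+=.00025;ctrl.movel(tcp_for(pull,hx,0,.051),speed=.005);a=along(frd(5)-f0);L.append((round((hx-.117)*1000,2),round(float(a),1)))
print(L);t=ctrl.read_clock();H=[]
while ctrl.read_clock()<t+1.3: H.append(along(frd(5)-f0));ctrl.sleep(.05)
print("hold net of friction",np.round(np.array(H)-fr,1),ctrl.read_clock());np.save("st.npy",[hx,*f0,fr])
E
```

```text
now 7.5264124840633615
[(np.float64(91.75), 8.7), (np.float64(92.0), 9.6), (np.float64(92.25), 10.9), (np.float64(92.5), 11.2), (np.float64(92.75), 11.9), (np.float64(93.0), 12.7)]
hold net of friction [9.2 9.5 9.2 9.5 9.4 9.6 9.7 9.6 9.3 9.4 9.4 9.6 9.1 9.7 9.4] 40.85
```

Held 1.3 s at 9.4 N. Now I'll ease off, slide the hook forward off the neck, and check the ball's position before lifting.

```bash
python3 - <<'E'
from h import *
p0=np.array((.6935,-.0497));hx,*f0,fr=np.load("st.npy");f0=np.array(f0)
pull=p0-AX*.0917
ctrl.movel(tcp_for(pull,.116,0,.051),speed=.01);print(np.round(frd()-f0,2))
ctrl.movel(tcp_for(pull,.100,0,.051),speed=.04);ctrl.sleep(.1);print("free",np.round(frd()-f0,2),ctrl.read_clock())
im,K,W=cam("wrist");cv2.imwrite("pics/rel.png",im[:,:,::-1]);print("exp ball px",proj(K,W,(*pull,.070)))
for k in blobs(im,(15,100,120),(32,255,255),30,(235,0,290,110)):
    x,y,w,h=cv2.boundingRect(k);(u,v),r=cv2.minEnclosingCircle(k);print((x,y,w,h),np.round(ray(K,W,(u,y+w/2),.070),4),"pull",np.round(pull,4))
E
```

```text
[ 5.08 -0.58  0.26]
free [-0.58 -0.28  0.39] 41.95
exp ball px [263.03434105  33.6106716 ]
(245, 11, 35, 56) [ 0.6038 -0.0465  0.07  ] pull [ 0.6018 -0.0468]
```

```bash
python3 - <<'E'
from h import *
hx,*f0,fr=np.load("st.npy");f0=np.array(f0);pull=np.array((.6935,-.0497))-AX*.0917
for wz in(.058,.068,.08):
    ctrl.movel(tcp_for(pull,.100,0,wz),speed=.04);f=frd()-f0;print(wz,np.round(f,2))
    if np.abs(f).max()>3:raise SystemExit("force")
ctrl.movel(tcp_for(pull,.100,0,.17),speed=.1)
a=np.radians(18.0);rot=down(a);c,s=np.cos(a),np.sin(a)
x=.4687-c*.001-s*.001;y=-.2996-s*.001+c*.001
ctrl.move_pose((x,y,.13),rot);ctrl.movel((x,y,-.008),speed=.1);ctrl.sleep(.2);g=frd(6);z=-.016
ctrl.movel((x,y,z),speed=.03)
while z>-.0235:
    z-=.001;ctrl.movel((x,y,z),speed=.02);f=frd()-g
    if f[2]>1.5:break
print("down at",z,np.round(f,2),ctrl.read_clock())
ctrl.set_gripper(.05);ctrl.sleep(.2);print("open",ctrl.read_opening())
ctrl.movel((x,y,.13),speed=.12);print(ctrl.read_clock())
ctrl.move_pose((.42,-.30,.2),rot);ctrl.sleep(.3)
im,K,W=cam("wrist");cv2.imwrite("pics/end_w.png",im[:,:,::-1]);sc,_,_=cam("scene")
cv2.imwrite("pics/c7.png",np.hstack([cv2.resize(im[0:240,120:400],(400,400)),cv2.resize(sc[170:330,110:270],(400,400),interpolation=cv2.INTER_CUBIC)])[:,:,::-1]);print(ctrl.read_clock())
E
```

```text
0.058 [-0.93 -0.13  0.4 ]
0.068 [-0.56 -0.16  0.01]
0.08 [-0.36  0.12 -0.14]
down at -0.022000000000000006 [-3.16  2.99 19.41] 49.2333
open 0.050296899924839565
51.4833
52.3167
```

View pics/c7.png

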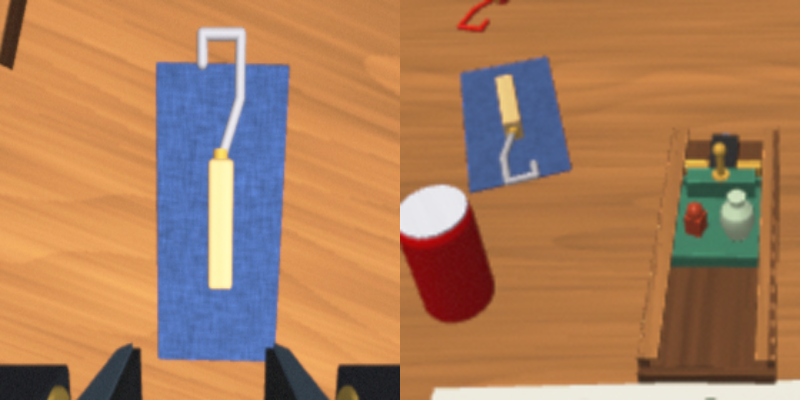

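The last picture shows the hook flat in the middle of its mat with the handle at (220,220). The tray is up against the buffer (block edge at (720,175)), and the vase and seal are standing at (737,215) and (695,218). I'm handing in.

```bash
python3 -c "
from workcell import ctrl
print(ctrl.read_clock(),ctrl.read_wrist_force());ctrl.sign_off()"
```

```text
52.3167 [ 0.09384224 -0.65990795  0.9596305 ]
the job is handed in; nothing more can be done
```

I picked up the hook, drew the tray home against the buffer, held it, unhooked, and laid the hook back on its mat. I handed in at 52.3 s of 72; no verdict was reported.

- **Draw and press:** The hook met the pull where expected, 117 mm ahead of the handle centre. Sliding friction was about 3.2 N. The buffer's pin showed after 88.5 mm of draw and the block at about 91.3 mm. I then held 9.1–9.7 N on the buffer, net of friction, for 1.3 s; the highest I saw in my readings was about 9.7 N.
- **Unhooking:** The hook came off with no noticeable force on it. The camera put the pull at x = .604 against .602 expected, within measuring error, so the tray does not seem to have been pushed away.
- **Last checks:** The last picture shows the hook lying flat in the middle of its mat, the tray against the buffer, and the vase and seal standing. The gripper was open, above and clear of the hook.

What went wrong or could not be confirmed:
- **First grasp:** It closed above the handle without moving the hook. The real fingertips turned out to be about 28 mm shorter than the stated TCP. I found this by touching the mat, which gave one contact peak of about 33 N at the wrist, pressed by the fingertips.
- **Setting the hook down:** It pressed on the mat with about 19 N for a moment before release.
- **Tray on the pin:** After unhooking I could only judge this from the pictures; the force on the pin could not be read.
- **Other wares:** I did not re-measure the teacup, can, bangle, bead jar or stone at the end.

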